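# Line up the tins and hold the chest lid open

## Robot

A 6-joint arm with a two-finger parallel gripper is mounted at the origin on the work surface. World frame = base frame: x ahead of the robot, y to its left, z up, the work surface at z = 0. Lengths are in m, angles in rad, forces in N, time in s.
With the tool pointing down it reaches from about 0.25 to 0.8 m from the base axis. Payload 3.9 kg.
Tool frame: the origin (TCP) lies on the mounting face of the last link; the fingertips stand 173 mm ahead of it and the grasp point (between the pads) lies 155 mm ahead of it; z points along the fingers, y is the direction in which the jaws open and shut (so a half turn about z gives the same grasp; the last joint's range is limited). The gripper opens to 85 mm and grips with 20 to 120 N. Pads are 22 mm wide; open, the fingers measure 114 mm over their backs; the gripper's body (76 mm by 85 mm) begins 54 mm behind the grasp point. The pads swing forward as they close: fully open they stand 13 mm farther back than shut.
Start: joints at [-1.174, 0.26, -0.138, 1.173, 0, 1.571], TCP at [0.203, -0.484, 0.405] pointing down, gripper open.
Joint ranges: [-2.78, 2.78], [-0.83, 1.72], [-1.28, 1.37], [-1.9, 2.12], [-1.57, 1.48], [-3.14, 3.14]. Speed limits (rad/s): [2.57, 2.57, 3.14, 3.14, 3.14, 3.14].

## Interface

Orientations are given as a rotation vector (axis times angle).
In Python, from cell import manip gives the robot as it stands. The module is installed in compiled form; this text tells all that it offers.
- The arm moves only by the tool apply_moves, never from a script. Its argument "targets" is a list of rows, each a list of 4 numbers: the shift along the world's x, y, z in mm, then the turn about the world's z in degrees. A call has 1 to 12 rows; each row shifts and turns the pose as measured when the row begins; what a row does not reach is not made up. A row lasts 1/8 s, in which the tool goes at most 62.5 mm and 10.7 degrees, less where a joint would pass 70% of its speed; a pose out of reach is approached as far as the arm can. A call with a gripper value outside its range is refused whole. "fingers" is the gripper command: -1 is shut, 1 is fully open, values between are in proportion, set as the call begins (left out, the last holds). The fingers move at their own pace and stop on an object; the grip force is fixed at half the most. Time passes only in rows, so rows that do not move let the fingers close. It gives the time, the measured TCP pose, the force and the opening at its end, in the units of the state.
- manip.read_state(): the state, without advancing time (a new reading comes with each control period).
- manip.camera(name): name is "scene" or "top" or "wrist"; returns a dict with "frame" (384x512x3 uint8, red, green, blue), "z_map" (384x512 float32, m along the optical axis (not along the pixel's ray), 0 where there is no reading), "mtx" (3x3 intrinsics, pixels), "D" ([k1, k2, p1, p2, k3] as OpenCV has them; the pictures are not rectified), "pose" (4x4, takes a point from camera to world coordinates). Camera axes: x right, y up, looking along -z (the intrinsics and any distortion apply to the point x, -y, -z); pixel columns grow to the right and rows downward; lengths in m; the calibration is good to about 2 mm. A picture is of the moment at which its call begins.
- manip.finish_job(): hands the job in, once; it reports no verdict.
The state is a dict: "t": time; "q": joint angles; "joint_velocities": joint speeds; "joint_efforts": joint torques, N m; "tcp_pos": TCP position; "orientation": TCP orientation; "force": force on the tool from outside, world axes, zero at the start; "wrist_torque": the same for the moment, N m; "finger_gap": opening from 0.0 (shut) to 1.0 (fully open).
Only numpy, scipy, OpenCV 4.12 (cv2) and the standard library are available. Lean on these libraries where they do the work, as an engineer would, in place of code of your own. Each camera call takes 0.05 s, during which the arm holds its last target.

## Task

I am about to pack three tins into the wooden chest: first stand the two loose tins on the low shelf beside the one already there, so that all three stand upright and let go in one neat row along the middle of the shelf, side by side with no more than a finger's width between neighbours. Then raise the chest's lid by its handle to 60 degrees open and keep holding it there, for it falls shut by itself: finish while holding the lid still, do not let go. Leave everything else on the bench where it is.

Things in the scene. Friction and masses are not known exactly. Their poses are not given: they have to be found in the camera images.
- shelf: low fixed wooden shelf: a plank 100 mm deep (its x) by 260 mm long (its y) on two feet. Origin: centre of its underside, on the bench. z up, y along its length, x from front to back. The tins stand on its upper face, 50 mm above the origin; flat, with no lips or walls
- tin_a_mid (a point): centre (half-way up) of the plain metal tin that already stands on the shelf, on its long middle line, anywhere between its middle and 75 mm to either side of it. An upright closed cylinder 44 mm across, 60 mm tall, about 0.1 kg; z up along its axis
- tin_b_mid (a point): centre of one of the two like tins standing on the bench between the shelf and the chest: 44 mm across, 60 mm tall, z up along its axis
- tin_c_mid (a point): centre of the other such tin on the bench, same size
- lid (a joint): angle of the lid of the wooden chest, rad: 0 shut, grows as it opens, stops at 1.4. It has no stay and always falls shut when let go; weighs 0.3 to 0.45 kg
- lid_hinge (a point): middle of the lid's hinge line, on the chest's rear (far) upper edge, 80.5 mm above the bench. It turns with the lid. Its y axis is the hinge line; its -x axis runs along the lid from the hinge to the front edge, its z axis is square to the lid, upward when shut. The front edge rises and swings up and away from the robot
- chest: fixed wooden chest, 160 mm deep (its x, front to back), 200 mm wide (its y), 80 mm high, covered by a 10 mm thick lid hinged along its far edge. Origin: centre of its underside. Shelf and chest stand left and right of the middle, either way round, each turned a little
- lid_handle (a point): middle of the round bar of the lid's brass handle, 100 mm long and 11 mm thick, along this point's y axis, with 35 mm from the lid's upper face to the bar's axis. In the lid's (lid_hinge) axes it lies 130 mm towards the front edge and 45 mm up; it turns with the lid
- block: a dark steel forming block, 30 x 40 x 30 mm high, among the tins. Not part of the job; origin at its underside
- hammer: a hammer lying at the front of the bench. Not part of the job
- brush: a brush lying at the front of the bench. Not part of the job
- bottle: a brown glass bottle, 52 mm across, 150 mm tall, beyond the shelf or chest. Not part of the job; origin at its underside
- mug: a white mug, 76 mm across, 85 mm tall, beyond the shelf or chest. Not part of the job; origin at its underside
- bowl: a copper bowl, 100 mm across, 40 mm high, at the far right. Not part of the job; origin at its underside
Mind the look-alikes: they are no part of the job. Leave any blue look-alike of the part that bears tin_c_mid alone. What is shaped like the part that bears tin_a_mid but orange is not meant.

How it is judged:
On the way:
1. all three tins stand released in a neat row on the shelf while the lid is still shut (x of tin_a_mid in the frame of shelf between -0.015 and 0.015 m and y of tin_a_mid in the frame of shelf between -0.128 and 0.128 m and z of tin_a_mid in the frame of shelf between 0.074 and 0.086 m and angle between each of tin_a_mid, tin_b_mid, tin_c_mid's own z axis and vertical below 0.1 rad and contact force between each of tin_a, tin_b, tin_c and the fingers below 0.1 N and linear speed of each of tin_a, tin_b, tin_c below 0.02 m/s and x of tin_b_mid in the frame of shelf between -0.015 and 0.015 m and y of tin_b_mid in the frame of shelf between -0.128 and 0.128 m and z of tin_b_mid in the frame of shelf between 0.074 and 0.086 m and x of tin_c_mid in the frame of shelf between -0.015 and 0.015 m and y of tin_c_mid in the frame of shelf between -0.128 and 0.128 m and z of tin_c_mid in the frame of shelf between 0.074 and 0.086 m and ((horizontal distance between tin_a_mid and tin_b_mid below 0.064 m and horizontal distance between tin_b_mid and tin_c_mid below 0.064 m) or (horizontal distance between tin_a_mid and tin_b_mid below 0.064 m and horizontal distance between tin_a_mid and tin_c_mid below 0.064 m) or horizontal distance between each of tin_a_mid, tin_b_mid and tin_c_mid below 0.064 m) and value of joint lid below 0.1 rad), for 0.2 s.
At the end, for the whole second after the job is handed in: The lid is 60 degrees open (within 8 degrees), still, and the fingers hold it (contact over 0.5 N, handle over 170 mm above the bench); the three tins stand upright and released on the shelf, centres within 15 mm of its long middle line, neighbouring centres at most 64 mm apart (20 mm between tins) (x of tin_a_mid in the frame of shelf between -0.015 and 0.015 m and y of tin_a_mid in the frame of shelf between -0.128 and 0.128 m and z of tin_a_mid in the frame of shelf between 0.074 and 0.086 m and angle between each of tin_a_mid, tin_b_mid, tin_c_mid's own z axis and vertical below 0.1 rad and contact force between each of tin_a, tin_b, tin_c and the fingers below 0.1 N and linear speed of each of tin_a, tin_b, tin_c below 0.02 m/s and x of tin_b_mid in the frame of shelf between -0.015 and 0.015 m and y of tin_b_mid in the frame of shelf between -0.128 and 0.128 m and z of tin_b_mid in the frame of shelf between 0.074 and 0.086 m and x of tin_c_mid in the frame of shelf between -0.015 and 0.015 m and y of tin_c_mid in the frame of shelf between -0.128 and 0.128 m and z of tin_c_mid in the frame of shelf between 0.074 and 0.086 m and ((horizontal distance between tin_a_mid and tin_b_mid below 0.064 m and horizontal distance between tin_b_mid and tin_c_mid below 0.064 m) or (horizontal distance between tin_a_mid and tin_b_mid below 0.064 m and horizontal distance between tin_a_mid and tin_c_mid below 0.064 m) or horizontal distance between each of tin_a_mid, tin_b_mid and tin_c_mid below 0.064 m) and value of joint lid between 0.907 and 1.187 rad and velocity of joint lid between -0.05 and 0.05 rad/s and contact force between lid and the fingers above 0.5 N and height (world z) of lid_handle above 0.17 m); the arm keeps its last pose, push and grip.
It fails at once if the block, hammer, brush, bottle, mug or bowl is moved by more than 40 mm (distance of any of block, hammer, brush, bottle, mug, bowl from where it was at the start of the episode above 0.04 m).
It also fails if it takes over 69 s, if anything falls off the work surface, if the arm or the gripper's body presses on something with over 40 N, if the wrist force passes 120 N, or if a joint passes its speed limit or range.

## Working session

There is one attempt and no reset: what is moved stays moved. The work goes in short steps, Python scripts to look and compute and a tool call to move; the robot and the scene stay as the last step left them, time stands still between calls to the robot, and variables do not carry over. Pictures are saved under pics/ and viewed, and the job is handed in when it is done.

Besides the shell and the picture viewer there is one more tool, called after "Call:" as name(argument=value, ...) on one line, values as JSON. apply_moves: Moves the arm, as the interface text tells. Its arguments: {"type":"object","properties":{"targets":{"type":"array"},"fingers":{"type":"number"}},"required":["targets"]}

```bash
mkdir -p pics
cat > h.py <<'E'
import numpy as np, cv2
from cell import manip
def cast(c,uv,h):
    uv=np.array(uv,float).reshape(-1,1,2)
    n=cv2.undistortPoints(uv,c["mtx"],np.array(c["D"],float)).reshape(-1,2)
    d=np.c_[n[:,0],-n[:,1],-np.ones(len(n))]@c["pose"][:3,:3].T
    o=c["pose"][:3,3]; t=(h-o[2])/d[:,2]
    return o+t[:,None]*d
def cloud(c):
    H,W=c["z_map"].shape
    u,v=np.meshgrid(np.arange(W),np.arange(H))
    n=cv2.undistortPoints(np.stack([u,v],-1).reshape(-1,1,2).astype(float),c["mtx"],np.array(c["D"],float)).reshape(-1,2)
    z=c["z_map"].reshape(-1)
    p=np.c_[n[:,0]*z,-n[:,1]*z,-z]@c["pose"][:3,:3].T+c["pose"][:3,3]
    p[z==0]=np.nan
    return p.reshape(H,W,3)
def save(c,name,s=1.5):
    cv2.imwrite("pics/"+name,cv2.resize(c["frame"][...,::-1],None,fx=s,fy=s,interpolation=cv2.INTER_CUBIC))
E
python3 - <<'E'
from h import *
import pickle
np.set_printoptions(precision=4,suppress=True)
print(manip.read_state())
for n in ["scene","top"]:
    c=manip.camera(n); save(c,n+"0.png"); pickle.dump(c,open(n+"0.pkl","wb")); print(c["pose"],c["mtx"],c["D"])
E
```

```text
{'t': 0.0, 'q': array([-1.174 ,  0.2607, -0.1394,  1.1727, -0.    ,  1.5708]), 'joint_velocities': array([-0.0006,  0.0014,  0.0009,  0.0004,  0.0012,  0.0007]), 'joint_efforts': array([ -0.0022, -40.5677,  25.3922,   0.0188,  -0.0003,  -0.    ]), 'tcp_pos': array([ 0.2028, -0.4839,  0.4039]), 'orientation': array([-3.0781, -0.6188,  0.0006]), 'force': array([ 0.612 , -0.1521, -0.422 ]), 'wrist_torque': array([0.0114, 0.0001, 0.069 ]), 'finger_gap': 1.0045438472950057}
[[-0.7893 -0.3849  0.4784  1.0326]
 [ 0.6136 -0.4666  0.6371  0.6499]
 [-0.022   0.7964  0.6044  0.7224]
 [ 0.      0.      0.      1.    ]] [[452.6275   0.     248.5457]
 [  0.     452.6275 194.8548]
 [  0.       0.       1.    ]] [-0.0839  0.      0.      0.      0.    ]
[[-0.0195  0.9955 -0.0926  0.4281]
 [-0.9993 -0.0225 -0.0312 -0.0182]
 [-0.0331  0.0919  0.9952  1.0886]
 [ 0.      0.      0.      1.    ]] [[393.6953   0.     252.9523]
 [  0.     393.6953 191.1582]
 [  0.       0.       1.    ]] [0.0177 0.     0.     0.     0.    ]
```

View pics/scene0.png

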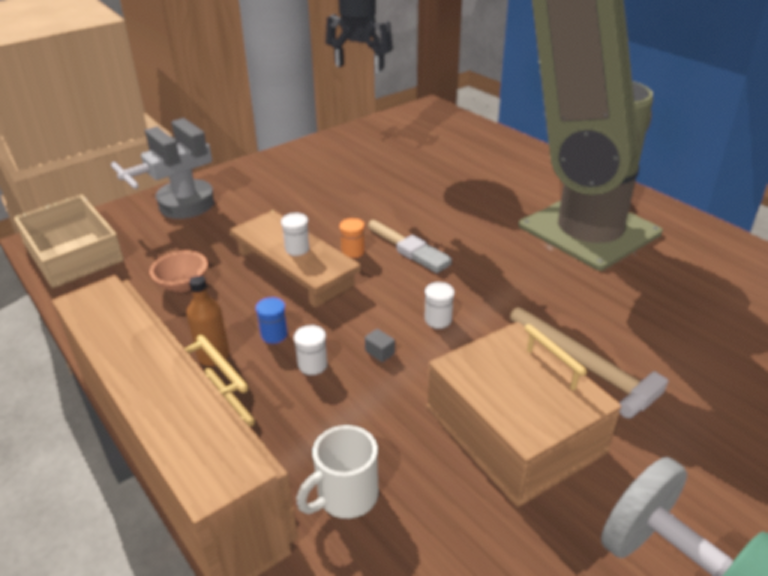

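View pics/top0.png

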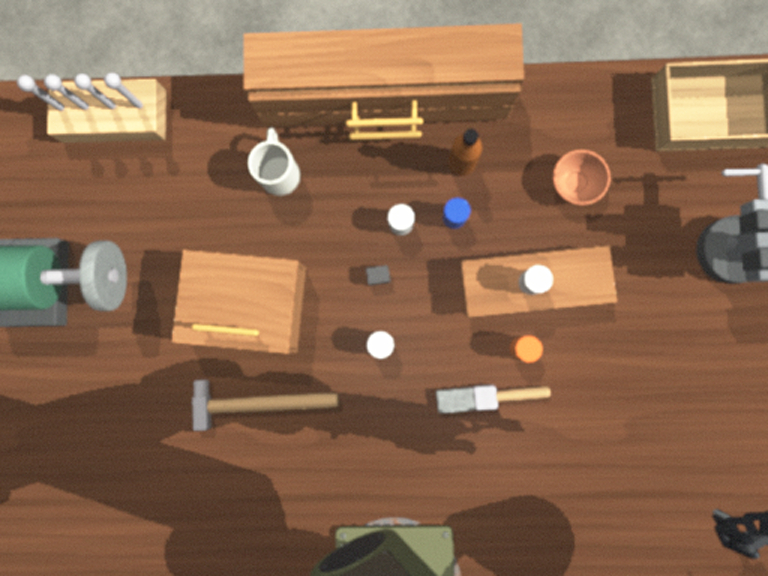

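Candidates, as pixels in the 1.5x top view:
- White tin on the shelf (538,279): tin_a.
- White loose tins (401,218) and (380,345): tin_b and tin_c.
- Blue look-alike (457,212) and orange look-alike (528,349): leave alone.
- Chest with its bar handle at (225,329). The drawer cabinet at the far side with a similar brass handle (385,122) is not meant.

Next I measure these and check them in a crop.

Run:
```python
from h import *
import pickle
np.set_printoptions(precision=4,suppress=True)
for nm in ["top","scene"]:
    c=pickle.load(open(nm+"0.pkl","rb")); P=cloud(c)
    hsv=cv2.cvtColor(c["frame"],cv2.COLOR_RGB2HSV)
    m=((hsv[...,1]<40)&(hsv[...,2]>150)&(P[...,0]>.25)&(P[...,0]<.75)&(abs(P[...,1])<.45)&(P[...,2]>.02)).astype(np.uint8)
    n,l,s,ce=cv2.connectedComponentsWithStats(m)
    for i in range(1,n):
        if s[i,4]<40: continue
        q=P[l==i]; zt=np.nanpercentile(q[:,2],95); t=q[q[:,2]>zt-.006]
        x,y=t[:,0],t[:,1]
        (cx,cy),r=cv2.minEnclosingCircle(t[:,:2].astype(np.float32))
        print(nm,ce[i]*1.5,s[i,4],"top z",zt,"mean",t.mean(0),"circ",cx,cy,r)
c=pickle.load(open("top0.pkl","rb"));P=cloud(c)
hsv=cv2.cvtColor(c["frame"],cv2.COLOR_RGB2HSV)
def rect(m,name):
    m=cv2.morphologyEx(m.astype(np.uint8),cv2.MORPH_OPEN,np.ones((3,3)))
    n,l,s,ce=cv2.connectedComponentsWithStats(m); i=1+np.argmax(s[1:,4]); 
    q=P[l==i]; r=cv2.minAreaRect(q[:,:2].astype(np.float32)); print(name,s[i,4],r,"z",np.nanmedian(q[:,2])); return r
box=(P[...,0]>.3)&(P[...,0]<.65)
rect(box&(P[...,2]>.04)&(P[...,2]<.058)&(P[...,1]<-.05)&(P[...,1]>-.45),"shelf")
rect(box&(P[...,2]>.08)&(P[...,2]<.1)&(P[...,1]>.1)&(P[...,1]<.4),"lid")
rect(box&(P[...,2]>.112)&(P[...,2]<.15)&(P[...,1]>.1)&(P[...,1]<.4),"bar")
rect(box&(P[...,2]>.02)&(P[...,2]<.04)&(P[...,1]>-.03)&(P[...,1]<.08)&(hsv[...,2]<110),"block")
for nm,uv in dict(blue=(457,212),orange=(528,349),bottle=(468,140),mug=(275,165)).items(): print(nm,P[int(uv[1]/1.5),int(uv[0]/1.5)])
crop=c["frame"][120:250,100:430,::-1]; cv2.imwrite("pics/crop0.png",cv2.resize(crop,None,fx=2.4,fy=2.4))
```

```text
top [276.8645 176.9771] 262 top z 0.08667903011970315 mean [0.7228 0.1999 0.0848] circ 0.7403843402862549 0.2026490718126297 0.03771673142910004
top [400.0064 217.9167] 234 top z 0.06366538883521272 mean [ 0.6464 -0.0243  0.0606] circ 0.6462658643722534 -0.024244049564003944 0.022223886102437973
top [537.412  278.5458] 284 top z 0.11315211510272505 mean [ 0.5263 -0.2498  0.1106] circ 0.5266926288604736 -0.2499638944864273 0.02200622670352459
top [379.1364 344.8117] 231 top z 0.06325869446642618 mean [0.4227 0.0166 0.0606] circ 0.4224393367767334 0.01638421043753624 0.02205197699368
top [199.0854 406.9824] 199 top z 0.029369202976878173 mean [0.3179 0.3419 0.0266] circ 0.3230705261230469 0.3396575152873993 0.041488632559776306
top [485.2258 397.3427] 124 top z 0.02438260784987316 mean [ 0.3264 -0.1685  0.0217] circ 0.32611390948295593 -0.16595691442489624 0.025951925665140152
scene [294.3338 232.5322] 373 top z 0.112668965855982 mean [ 0.5277 -0.247   0.1109] circ 0.5283802151679993 -0.24828661978244781 0.02394045703113079
scene [412.8351 242.5372] 94 top z 0.02351390625984895 mean [ 
[... 660 characters left out ...]
951767 0.038711775094270706
shelf 3471 ((0.5279218554496765, -0.26311376690864563), (0.10025027394294739, 0.2627546787261963), 4.415247917175293) z 0.050591025399145506
lid 4619 ((0.5023249983787537, 0.2623063325881958), (0.1996072679758072, 0.15979886054992676), 83.46919250488281) z 0.09088636004968398
bar 193 ((0.45249706506729126, 0.26669934391975403), (0.10647661238908768, 0.010909413918852806), 83.43131256103516) z 0.13031493093857993Traceback (most recent call last):
  File "<stdin>", line 25, in <module>
  File "<stdin>", line 19, in rect
    return _wrapfunc(a, 'argmax', axis=axis, out=out, **kwds)
    return bound(*args, **kwds)
ValueError: attempt to get argmax of an empty sequence
```

Run:
```python
from h import *
import pickle
np.set_printoptions(precision=4,suppress=True)
c=pickle.load(open("top0.pkl","rb"));P=cloud(c)
for nm,uv in dict(blue=(457,208),orange=(528,347),bottle=(472,136),bottleb=(466,165),block=(378,273),bowl=(582,178)).items(): print(nm,P[int(uv[1]/1.5),int(uv[0]/1.5)])
crop=c["frame"][120:250,100:430,::-1]; cv2.imwrite("pics/crop0.png",cv2.resize(crop,None,fx=2.4,fy=2.4))
```

```text
blue [ 0.6619 -0.1238  0.0606]
orange [ 0.4151 -0.2389  0.0618]
bottle [ 0.7587 -0.1421  0.1526]
bottleb [ 0.7324 -0.1401  0.0761]
block [0.5513 0.0169 0.033 ]
bowl [ 0.7236 -0.3622  0.0075]
```

View pics/crop0.png

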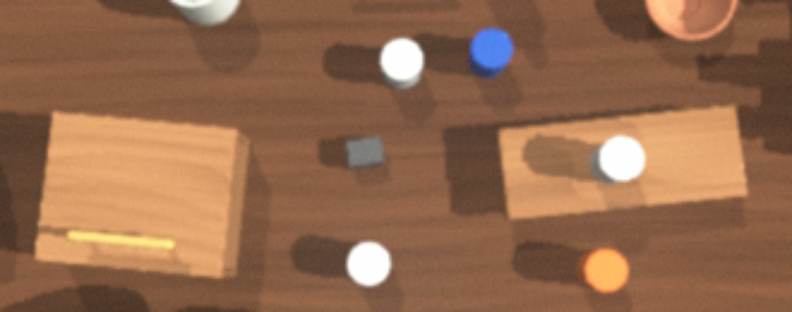

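Call:
apply_moves(targets=[[37,38,0,6],[37,38,0,6],[37,38,0,6],[37,38,0,6],[37,38,0,6],[37,38,0,6],[37,38,0,6],[37,38,0,6],[37,38,0,6],[37,38,0,6],[37,38,0,6],[37,38,0,6]], fingers=1)

```text
t: 1.6
tcp_pos: [0.6551, -0.0141, 0.3986]
orientation: [-2.086, -2.343, 0.012]
force: [0.9, -0.3, 0.8]
finger_gap: 1.001
```

The crop confirms two white tins at (402,62) and (369,263), and the white tin on the shelf at (622,158). Blue, orange and the block are clearly apart from them. Next I descend over the far tin.

Call:
apply_moves(targets=[[-8,-10,-20,-2.2],[0,0,-40,0],[0,0,-40,0],[0,0,0,0]])

```text
t: 2.1
tcp_pos: [0.6497, -0.0196, 0.2932]
orientation: [-2.122, -2.308, 0.012]
force: [-0.1, -0.8, 0.6]
finger_gap: 0.998
```

Call:
apply_moves(targets=[[-2.5,-5,-20,0],[0,0,-30,0],[0,0,-28,0],[0,0,-12,0],[0,0,0,0]])

```text
t: 2.72
tcp_pos: [0.6508, -0.0252, 0.2093]
orientation: [2.125, 2.311, -0.001]
force: [-0.3, -0.2, -0.3]
finger_gap: 0.999
```

Call:
apply_moves(targets=[[-4,0.5,-14,0],[0,0,0,0]])

```text
t: 2.98
tcp_pos: [0.6476, -0.0247, 0.1969]
orientation: [2.123, 2.309, 0.002]
force: [-0.5, -0.1, -0.1]
finger_gap: 1.004
```

Run:
```python
from h import *
print(manip.read_state()['tcp_pos'])
c=manip.camera("scene");save(c,"s1.png")
```

```text
[ 0.64760306 -0.02466667  0.1969278 ]
```

View pics/s1.png

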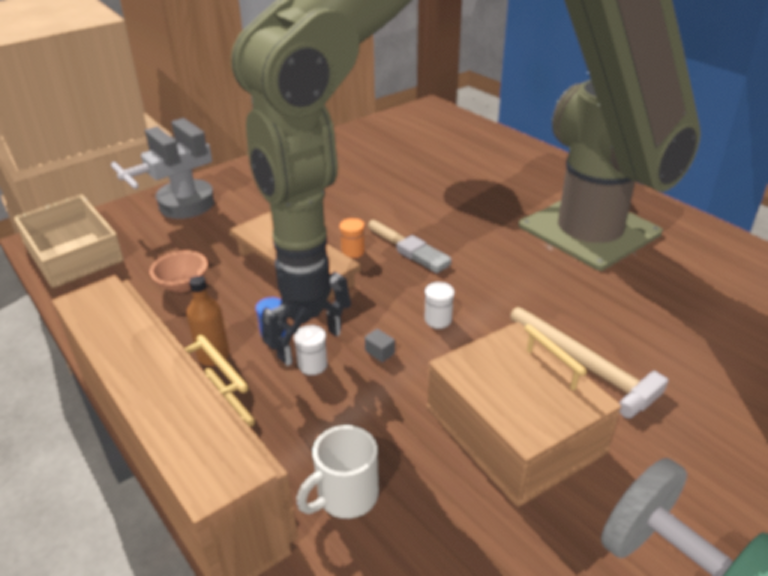

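The white tin at (310,350) sits between the open fingers at (285,345) and (335,315). I close on it.

Call:
apply_moves(targets=[[0,0,0,0],[0,0,0,0],[0,0,0,0],[0,0,0,0],[0,0,0,0],[0,0,0,0]], fingers=-1)

```text
t: 3.78
tcp_pos: [0.6492, -0.0247, 0.1995]
orientation: [2.12, 2.306, 0.008]
force: [0.2, 0.4, 0.8]
finger_gap: 0.496
```

Call:
apply_moves(targets=[[0,0,40,0],[0,0,50,0],[0,0,50,0],[0,0,0,0]])

```text
t: 4.28
tcp_pos: [0.6477, -0.0247, 0.3411]
orientation: [2.123, 2.309, 0.003]
force: [0.8, 0.2, -1.4]
finger_gap: 0.501
```

Call:
apply_moves(targets=[[-14.5,-34.5,0,0],[-14.5,-34.5,0,0],[-14.5,-34.5,0,0],[-14.5,-34.5,0,0],[-14.5,-34.5,0,0],[-14.5,-34.5,0,0],[-14.5,-34.5,0,0],[-14.5,-34.5,0,0],[0,0,0,0]])

```text
t: 5.4
tcp_pos: [0.524, -0.3064, 0.3277]
orientation: [-2.115, -2.306, 0.007]
force: [0.7, 0.0, -1.2]
finger_gap: 0.497
```

Call:
apply_moves(targets=[[7,3.4,-20,0],[0,0,-25,0],[0,0,-20,0],[0,0,0,0]])

```text
t: 5.9
tcp_pos: [0.5304, -0.3002, 0.2569]
orientation: [-2.11, -2.302, 0.006]
force: [-0.1, 0.9, -0.3]
finger_gap: 0.495
```

Call:
apply_moves(targets=[[0.5,-3,-4,0],[0,0,0,0],[0,0,0,0]])

```text
t: 6.28
tcp_pos: [0.5318, -0.3029, 0.2539]
orientation: [-2.109, -2.305, 0.005]
force: [0.3, 0.5, -0.6]
finger_gap: 0.499
```

Run:
```python
from h import *
print(manip.read_state()['tcp_pos'])
c=manip.camera("scene");save(c,"s2.png")
cv2.imwrite("pics/s2c.png",cv2.resize(c["frame"][110:230,130:280,::-1],None,fx=5,fy=5))
```

```text
[ 0.53181049 -0.30287612  0.25388809]
```

View pics/s2c.png

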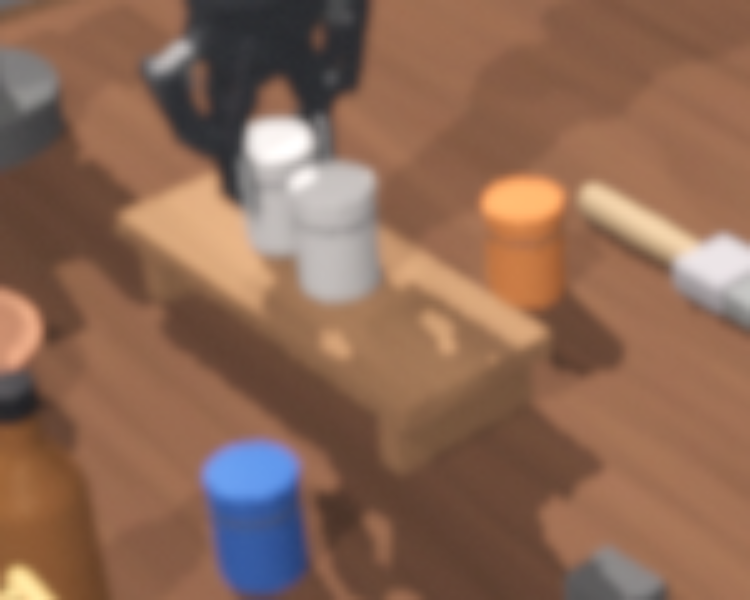

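The held tin at (280,185) hovers just behind tin A at (335,230), in line with it. It still has about 4 mm to go down.

Call:
apply_moves(targets=[[-0.8,0,-3.5,0],[0,0,-1,0],[0,0,-1,0],[0,0,0,0]])

```text
t: 6.82
tcp_pos: [0.5312, -0.3032, 0.25]
orientation: [-2.111, -2.306, 0.004]
force: [0.6, 0.2, -1.6]
finger_gap: 0.494
```

Call:
apply_moves(targets=[[0,0,-1.2,0],[0,0,0,0]])

```text
t: 7.08
tcp_pos: [0.5311, -0.3031, 0.2499]
orientation: [-2.112, -2.307, 0.004]
force: [-0.7, 0.3, -0.9]
finger_gap: 0.5
```

Call:
apply_moves(targets=[[0,0,0,0],[0,0,0,0],[0,0,0,0],[0,0,0,0],[0,0,0,0]], fingers=1)

```text
t: 7.7
tcp_pos: [0.5314, -0.3033, 0.2493]
orientation: [-2.112, -2.307, 0.004]
force: [0.1, 0.2, 0.7]
finger_gap: 0.997
```

Call:
apply_moves(targets=[[0,0,20,0],[0,0,40,0],[0,0,40,0],[0,0,20,0]])

```text
t: 8.2
tcp_pos: [0.53, -0.3025, 0.3699]
orientation: [-2.108, -2.302, 0.006]
force: [0.7, 0.2, -0.2]
finger_gap: 1.003
```

Call:
apply_moves(targets=[[-12,35,0,0],[-12,35,0,0],[-12,35,0,0],[-12,35,0,0],[-12,35,0,0],[-12,35,0,0],[-12,35,0,0],[-12,35,0,0],[-11,35,0,0],[0,0,0,0]])

```text
t: 9.45
tcp_pos: [0.4194, 0.0201, 0.3735]
orientation: [-2.116, -2.308, -0.002]
force: [0.6, 0.1, 0.0]
finger_gap: 0.997
```

```bash
cat > tins.py <<'E'
from h import *
import sys
np.set_printoptions(precision=4,suppress=True)
for nm in ["top","scene"]:
    c=manip.camera(nm); save(c,nm+sys.argv[1]+".png"); P=cloud(c)
    hsv=cv2.cvtColor(c["frame"],cv2.COLOR_RGB2HSV)
    m=((hsv[...,1]<50)&(hsv[...,2]>120)&(P[...,0]>.38)&(P[...,0]<.7)&(abs(P[...,1])<.45)&(P[...,2]>.054)&(P[...,2]<.12)).astype(np.uint8)
    for lo,hi in((.054,.068),(.104,.118)):
      n,l,s,ce=cv2.connectedComponentsWithStats((m>0).astype(np.uint8)*((P[...,2]>lo)&(P[...,2]<hi)).astype(np.uint8))
      for i in range(1,n):
        if s[i,4]<60: continue
        t=P[l==i]; (cx,cy),r=cv2.minEnclosingCircle(t[:,:2].astype(np.float32))
        d=np.array([cx-.528,cy+.263]); a=np.radians(4.4); 
        print(nm,ce[i]*1.5,s[i,4],"z",np.median(t[:,2]),"circ",cx,cy,r,"shelf xy",d@[np.cos(a),np.sin(a)],d@[-np.sin(a),np.cos(a)])
print(manip.read_state()['tcp_pos'])
E
python3 tins.py 3
```

```text
top [538.4294 278.9176] 255 z 0.11024109213726141 circ 0.5267577767372131 -0.25071343779563904 0.022578857839107513 shelf xy -0.0002959490117036972 0.012345652822702901
top [570.0575 276.908 ] 261 z 0.11031445050246458 circ 0.5292162895202637 -0.3016762435436249 0.023408574983477592 shelf xy -0.0017544990025794144 -0.03865556762088529
scene [296.3284 248.3507] 67 z 0.06154642288304546 circ 0.5311017036437988 -0.24114300310611725 0.020231349393725395 shelf xy 0.004769409714111443 0.0215546192193714
scene [438.8059 291.7899] 188 z 0.060536841928592044 circ 0.42350590229034424 0.01633850671350956 0.023717783391475677 shelf xy -0.08275554895942376 0.28653191254293636
scene [286.1372 216.0542] 277 z 0.11034815001217713 circ 0.5272561311721802 -0.2754785418510437 0.05009378120303154 shelf xy -0.001699018065325498 -0.012384695602837744
[0.4204 0.0187 0.3736]
```

View pics/scene3.png

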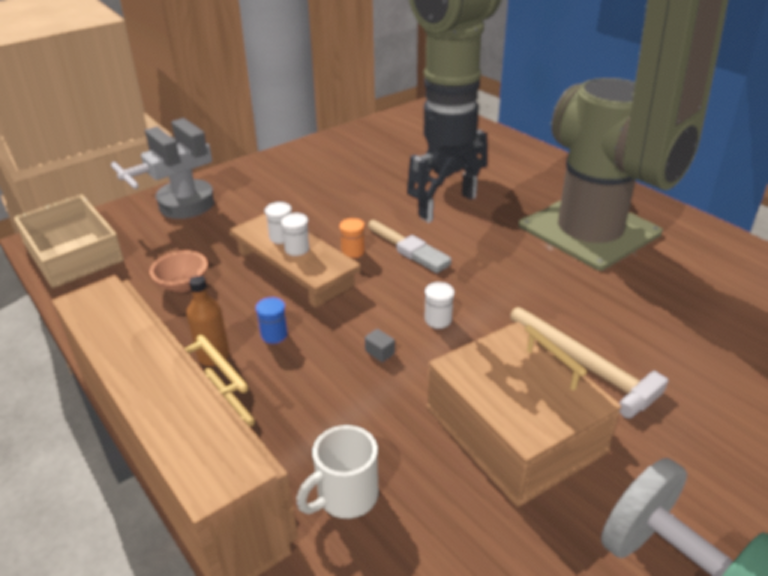

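The placed tin stands upright at (278,222) beside tin A at (295,235), 51 mm apart and within 2 mm of the middle line. Now the second loose tin at (438,305).

Call:
apply_moves(targets=[[2.5,-1.5,-30,0],[0,0,-35,0],[0,0,-35,0],[0,0,-30,0],[0,0,0,0]])

```text
t: 10.18
tcp_pos: [0.4262, 0.0124, 0.2416]
orientation: [-2.134, -2.302, -0.007]
force: [-1.1, 0.1, 0.1]
finger_gap: 1.0
```

Call:
apply_moves(targets=[[-3,4.5,-15,0.5],[0,0,-15,0],[0,0,-10,0],[0,0,0,0]])

```text
t: 10.68
tcp_pos: [0.4273, 0.0147, 0.2046]
orientation: [2.128, 2.307, 0.014]
force: [0.2, -0.5, -0.5]
finger_gap: 1.0
```

Call:
apply_moves(targets=[[-4,2.3,-6,0],[0,0,0,0]])

```text
t: 10.92
tcp_pos: [0.4238, 0.017, 0.1993]
orientation: [2.128, 2.305, 0.016]
force: [0.0, 0.8, 0.2]
finger_gap: 1.001
```

Call:
apply_moves(targets=[[0,0,0,0],[0,0,0,0],[0,0,0,0],[0,0,0,0],[0,0,0,0],[0,0,0,0]], fingers=-1)

```text
t: 11.68
tcp_pos: [0.4239, 0.0171, 0.2002]
orientation: [2.127, 2.305, 0.017]
force: [-1.1, -0.2, 1.4]
finger_gap: 0.499
```

Call:
apply_moves(targets=[[0,0,40,0],[0,0,50,0],[0,0,50,0],[0,0,0,0]])

```text
t: 12.18
tcp_pos: [0.4228, 0.0171, 0.3429]
orientation: [2.129, 2.307, 0.014]
force: [0.7, -0.4, -1.6]
finger_gap: 0.497
```

Call:
apply_moves(targets=[[14,-30,0,0],[14,-30,0,0],[14,-30,0,0],[14,-30,0,0],[14,-30,0,0],[14,-30,0,0],[14,-30,0,0],[0,0,0,0],[0,0,0,0]])

```text
t: 13.3
tcp_pos: [0.5189, -0.1984, 0.3285]
orientation: [-2.117, -2.299, -0.001]
force: [-0.2, -0.0, -1.0]
finger_gap: 0.498
```

Call:
apply_moves(targets=[[4,2.4,-20,0],[0,0,-25,0],[0,0,-20,0],[0,0,0,0]])

```text
t: 13.8
tcp_pos: [0.5204, -0.192, 0.2599]
orientation: [-2.11, -2.299, 0.001]
force: [-0.5, 0.7, -0.1]
finger_gap: 0.499
```

Call:
apply_moves(targets=[[2.4,-4,-6,0],[0,0,-1,0],[0,0,0,0]])

```text
t: 14.18
tcp_pos: [0.5234, -0.1957, 0.2543]
orientation: [-2.11, -2.302, -0.001]
force: [0.0, -0.3, -1.4]
finger_gap: 0.503
```

Call:
apply_moves(targets=[[-0.5,0,-3,0],[0,0,-1,0],[0,0,-1,0],[0,0,0,0]])

```text
t: 14.68
tcp_pos: [0.5233, -0.196, 0.2507]
orientation: [-2.112, -2.304, -0.003]
force: [0.4, 0.5, -1.3]
finger_gap: 0.501
```

Call:
apply_moves(targets=[[0,0,-1,0],[0,0,0,0]])

```text
t: 14.92
tcp_pos: [0.5233, -0.196, 0.2506]
orientation: [-2.112, -2.304, -0.003]
force: [0.0, 0.3, -1.2]
finger_gap: 0.505
```

Call:
apply_moves(targets=[[0,0,0,0],[0,0,0,0],[0,0,0,0],[0,0,0,0],[0,0,0,0]], fingers=1)

```text
t: 15.55
tcp_pos: [0.5236, -0.1961, 0.2502]
orientation: [-2.112, -2.304, -0.003]
force: [0.0, -0.3, 0.0]
finger_gap: 1.001
```

Call:
apply_moves(targets=[[0,0,20,0],[0,0,40,0],[0,0,40,0],[0,0,20,0]])

```text
t: 16.05
tcp_pos: [0.5221, -0.1956, 0.371]
orientation: [-2.109, -2.3, 0.0]
force: [0.3, -0.0, -0.4]
finger_gap: 0.996
```

Call:
apply_moves(targets=[[-6,38,0,-1],[-6,38,0,-1],[-6,38,0,-1],[-6,38,0,-1],[-6,38,0,-1],[-6,38,0,-1],[-6,38,0,-1],[-6,38,0,-1],[-6,38,0,-1],[-6,38,0,-1],[-6,38,0,-1],[-4,38,0,-0.5]])

```text
t: 17.55
tcp_pos: [0.4498, 0.2714, 0.3748]
orientation: [-2.348, -2.068, -0.012]
force: [-0.4, -0.2, 0.6]
finger_gap: 1.002
```

```bash
python3 tins.py 4
python3 - <<'E'
from h import *
c=manip.camera("wrist");save(c,"w4.png")
E
```

```text
top [538.2665 278.9416] 257 z 0.11065885728096214 circ 0.526695191860199 -0.2501590847969055 0.022501057013869286 shelf xy -0.00031582001227642567 0.012903173456735367
top [569.9491 276.9679] 265 z 0.11035836108503039 circ 0.5291033983230591 -0.30216771364212036 0.022762645035982132 shelf xy -0.0019047625897644083 -0.03913692833229384
top [505.8837 283.0465] 258 z 0.11039809527358113 circ 0.5204750895500183 -0.19682805240154266 0.022487493231892586 shelf xy -0.002426085165402962 0.06655422628972138
scene [315.8958 260.375 ] 72 z 0.06131311007051715 circ 0.5237011909484863 -0.19234329462051392 0.021257953718304634 shelf xy 0.0011345743712474043 0.07077826301443815
scene [296.1709 222.0688] 436 z 0.11041890142287863 circ 0.5294821262359619 -0.24669209122657776 0.0751122310757637 shelf xy 0.002728884954591302 0.01614613804122194
[0.4499 0.2732 0.3747]
```

View pics/scene4.png

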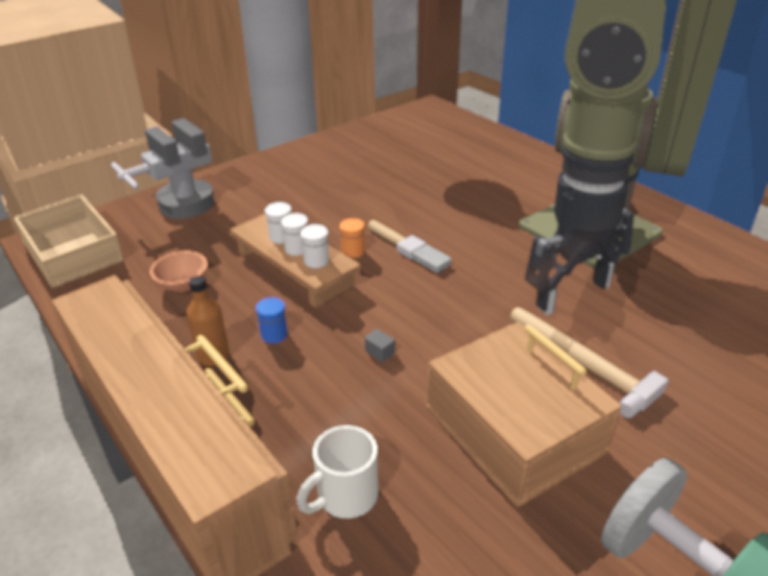

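View pics/w4.png

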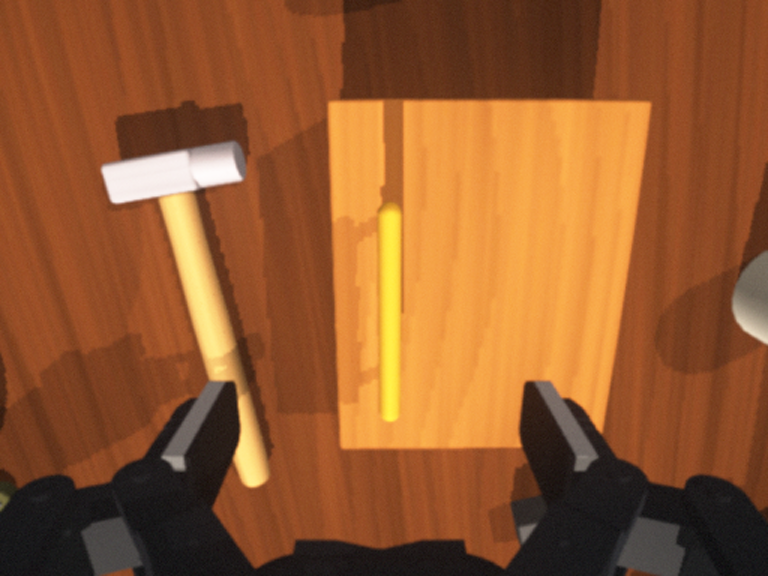

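All three tins stand in a row at (278,222), (295,235) and (315,245), with spacings of 52 and 54 mm. In the wrist view the bar at x≈390 is centred between the jaws and square to them. I descend onto the handle.

Call:
apply_moves(targets=[[2.5,-6,-25,0],[0,0,-30,0],[0,0,-20,0],[0,0,0,0]])

```text
t: 18.2
tcp_pos: [0.4525, 0.2624, 0.2983]
orientation: [-2.349, -2.071, -0.011]
force: [-0.2, -0.7, -0.0]
finger_gap: 0.999
```

Call:
apply_moves(targets=[[0,4.5,-13,0],[0,0,-3,0],[0,0,0,0]])

```text
t: 18.58
tcp_pos: [0.4535, 0.2666, 0.2832]
orientation: [-2.351, -2.07, -0.016]
force: [-0.2, -0.4, -0.4]
finger_gap: 0.994
```

Call:
apply_moves(targets=[[0,0,0,0],[0,0,0,0],[0,0,0,0],[0,0,0,0],[0,0,0,0],[0,0,0,0],[0,0,0,0],[0,0,0,0]], fingers=-1)

```text
t: 19.58
tcp_pos: [0.453, 0.2671, 0.2846]
orientation: [-2.348, -2.07, -0.017]
force: [-0.7, 0.7, 2.0]
finger_gap: 0.105
```

Call:
apply_moves(targets=[[4.5,-0.5,11,0],[5,-0.6,10.5,0],[6,-0.7,10,0],[7,-0.8,9.5,0],[0,0,0,0]])

```text
t: 20.2
tcp_pos: [0.4761, 0.2644, 0.327]
orientation: [-2.345, -2.068, -0.012]
force: [-1.4, 1.4, -1.7]
finger_gap: 0.102
```

Run:
```python
from h import *
c=manip.camera("scene");save(c,"s5.png")
```

```text
(no output)
```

View pics/s5.png

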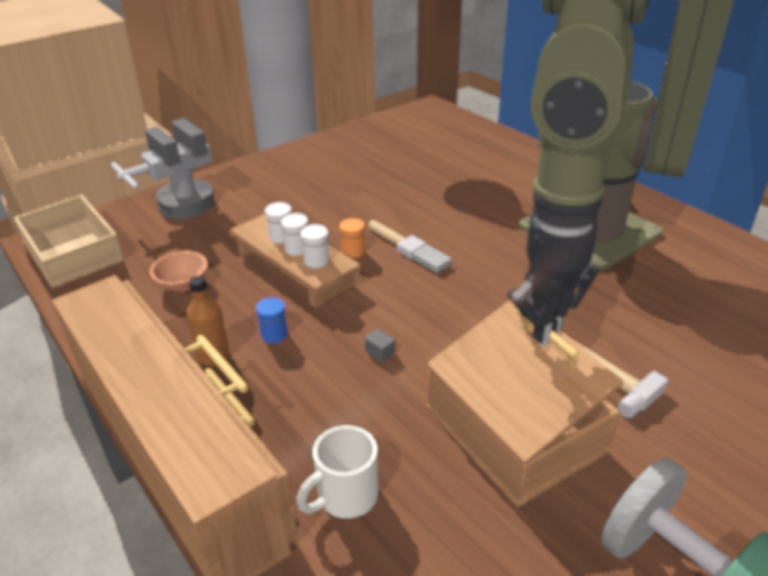

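The lid rises with the handle, its front corner now up at (600,385), and the motion matches about 20 degrees. I continue.

Call:
apply_moves(targets=[[8,-0.9,9,0],[8.6,-1,8.2,0],[9.3,-1,7.4,0],[10,-1.1,6.6,0],[0,0,0,0]])

```text
t: 20.88
tcp_pos: [0.5123, 0.2602, 0.3599]
orientation: [-2.341, -2.066, -0.006]
force: [-2.6, 2.5, -2.4]
finger_gap: 0.099
```

Call:
apply_moves(targets=[[10.5,-1.2,5,0],[11,-1.3,4.3,0],[11,-1.3,3.3,0],[0,0,0,0]])

```text
t: 21.38
tcp_pos: [0.5435, 0.2564, 0.3754]
orientation: [-2.337, -2.065, -0.004]
force: [-1.5, 1.9, -2.8]
finger_gap: 0.099
```

Run:
```python
from h import *
print(manip.read_state()['tcp_pos'],manip.read_state()['wrist_torque'])
c=manip.camera("scene");save(c,"s6.png")
```

```text
[0.54347892 0.25638095 0.37538914] [0.26775069 0.32860997 0.04646847]
```

View pics/s6.png

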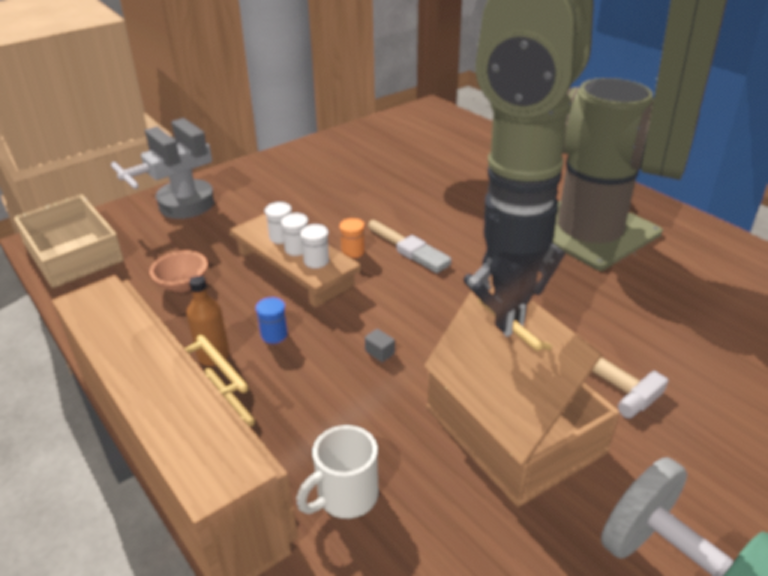

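The lid is at about 54 degrees, with the fingers on the bar at (515,320). One last 5-degree step.

Call:
apply_moves(targets=[[8,-0.9,1.5,0],[4.5,-0.5,0.8,0],[0,0,0,0],[0,0,0,0]])

```text
t: 21.92
tcp_pos: [0.5529, 0.2552, 0.3776]
orientation: [-2.331, -2.063, 0.004]
force: [-4.3, 1.5, 1.5]
finger_gap: 0.098
```

```bash
python3 tins.py 7
python3 - <<'E'
from h import *
np.set_printoptions(precision=4,suppress=True)
s=manip.read_state(); print(s['t'],s['tcp_pos'],s['force'],s['joint_velocities'],s['finger_gap'])
# lid plane from scene + top depth
for nm in("scene","top"):
    c=manip.camera(nm);P=cloud(c)
    a=np.radians(-6.53); ex=np.array([np.cos(a),np.sin(a)]); ey=np.array([-np.sin(a),np.cos(a)])
    d=P[...,:2]-[.5818,.2532]; X=d@ex; Y=d@ey; Z=P[...,2]-.0805
    hsv=cv2.cvtColor(c["frame"],cv2.COLOR_RGB2HSV)
    m=(abs(Y)<.095)&(Z>.02)&(Z<.16)&(X>-.13)&(X<.03)&(hsv[...,1]>90)&(hsv[...,2]>80)
    if m.sum()<50: print(nm,m.sum()); continue
    x,z=X[m],Z[m]
    # robust line
    l=cv2.fitLine(np.c_[x,z].astype(np.float32),cv2.DIST_HUBER,0,.01,.01).ravel()
    for _ in range(4):
        r=abs((x-l[2])*l[1]-(z-l[3])*l[0]); k=r<.006
        l=cv2.fitLine(np.c_[x[k],z[k]].astype(np.float32),cv2.DIST_HUBER,0,.01,.01).ravel()
    print(nm,m.sum(),k.sum(),"angle",np.degrees(np.arctan2(l[1],-l[0]))%180)
E
```

```text
top [538.3366 278.9475] 257 z 0.11043615512838356 circ 0.5263172388076782 -0.2509220838546753 0.022657787427306175 shelf xy -0.0007511956896785825 0.012171419337106422
top [569.9267 277.0432] 266 z 0.11046524229663113 circ 0.5281612873077393 -0.30230316519737244 0.02283608727157116 shelf xy -0.0028544886821695423 -0.03919970283676843
top [505.8502 283.1265] 257 z 0.11052439174660389 circ 0.5207189917564392 -0.19663259387016296 0.022730153053998947 shelf xy -0.002167906410650241 0.06673039681614515
scene [315.8357 260.2929] 70 z 0.06165297265405223 circ 0.5240123867988586 -0.1919642984867096 0.021278774365782738 shelf xy 0.0014739292653920062 0.07113226750953346
scene [296.1233 221.9897] 438 z 0.11044331711421201 circ 0.5235733985900879 -0.24576126039028168 0.07547047734260559 shelf xy -0.0030910157697755752 0.017527537330866153
[0.5529 0.2552 0.3776]
22.025 [0.5529 0.2552 0.3776] [-4.2332  2.3341  1.9189] [-0.0017  0.0008 -0.0007  0.0006  0.0029 -0.0023] 0.09932039939880816
scene 5832 5607 angle 56.991364
top 1662 1435 angle 57.06504
```

View pics/scene7.png

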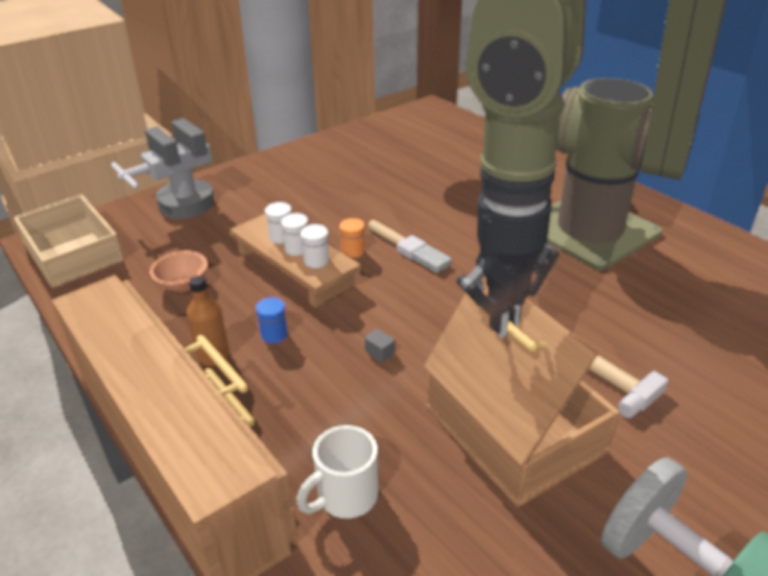

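Call:
apply_moves(targets=[[5,-0.6,1,0],[0,0,0,0],[0,0,0,0],[0,0,0,0]])

```text
t: 22.62
tcp_pos: [0.5581, 0.2547, 0.3794]
orientation: [-2.332, -2.065, 0.001]
force: [-2.9, 1.9, 2.2]
finger_gap: 0.099
```

```bash
cat > lid.py <<'E'
from h import *
np.set_printoptions(precision=4,suppress=True)
for nm in("scene","top"):
    c=manip.camera(nm);P=cloud(c); save(c,nm+"8.png")
    a=np.radians(-6.53); ex=np.array([np.cos(a),np.sin(a)]); ey=np.array([-np.sin(a),np.cos(a)])
    d=P[...,:2]-[.5818,.2532]; X=d@ex; Y=d@ey; Z=P[...,2]-.0805
    hsv=cv2.cvtColor(c["frame"],cv2.COLOR_RGB2HSV)
    m=(abs(Y)<.095)&(Z>.02)&(Z<.16)&(X>-.13)&(X<.03)&(hsv[...,1]>90)&(hsv[...,2]>80)
    x,z=X[m],Z[m]; k=np.ones(len(x),bool)
    for _ in range(5):
        l=cv2.fitLine(np.c_[x[k],z[k]].astype(np.float32),cv2.DIST_HUBER,0,.01,.01).ravel()
        k=abs((x-l[2])*l[1]-(z-l[3])*l[0])<.006
    print(nm,m.sum(),k.sum(),"angle",np.degrees(np.arctan2(l[1],-l[0]))%180)
s=manip.read_state(); print(s['t'],s['tcp_pos'],s['force'],s['joint_velocities'],s['finger_gap'])
E
python3 lid.py; sleep 0; python3 lid.py
```

```text
scene 5760 5524 angle 59.41941
top 1551 1326 angle 59.421196
22.725 [0.5581 0.2546 0.3793] [-2.9833  1.8128  0.4537] [0.001  0.0008 0.0001 0.0015 0.0007 0.0005] 0.09685413234769637
scene 5766 5529 angle 59.428696
top 1556 1334 angle 59.380966
22.825 [0.5581 0.2546 0.3794] [-3.9785  2.1586  2.4419] [-0.0003  0.0001  0.0002  0.0004  0.002   0.0002] 0.10197525196208516
```

The lid is at 59.4 degrees and steady, and the tins are in place, so I hand the job in.

```bash
python3 -c "
from cell import manip
print(manip.finish_job())"
```

```text
the job is handed in; nothing more can be done
None
```

I stood both loose white tins on the shelf either side of the one already there, then raised the chest lid by its handle. I handed the job in at about 23 s while still holding the lid; no verdict is reported.

- **Tins:** in the last top view they stand in one row, within about 3 mm of the shelf's middle line, with centres about 51 and 55 mm apart. All were released before the lid was touched.
- **Lid:** 59.4 degrees open by depth fit in both the scene and top views, and unchanged over two readings. The gripper is closed on the bar with joint speeds near zero, and the outside force on the tool reads about 5 N.
- **Rest of the bench:** I checked the other objects by eye only. They looked unmoved in the last picture viewed, taken just before the final small lid step.
- **Disagreements:** the scene view merged the tin tops into one patch, so the tin positions rest on the top view alone. While raising the lid, the tool rose about 3 mm more than the handle's computed path, so I went by the depth fit for the final angle.

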